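# Stand the bottle and the jar in their leaning holders

## Robot

A 7-joint arm with a two-finger parallel gripper is mounted at the origin on a cart in front of the work surface, level with it; the furniture and walls round the work are solid. World frame = base frame: x ahead of the robot, y to its left, z up, the work surface at z = 0. Lengths are in mm, angles in rad, forces in N, time in s.
With the tool pointing down it reaches from about 425 to 925 mm from the base axis. Payload 6.8 kg.
Tool frame: the origin (TCP) lies midway between the tips of the shut fingers; the grasp point (between the pads) lies ctrl.grip_depth behind it (ctrl.grip_depth is the distance from the TCP to the grasp point, in mm); z points along the fingers, y is the line along which they close (so a half turn about z gives the same grasp; the last joint's range is limited). The gripper opens to 88 mm and grips with 3 to 60 N. Pads are 20 mm wide; open, the fingers measure 115 mm over their backs; the gripper's body (75 mm by 178 mm) begins 61 mm behind the grasp point.
Start: joints at [-1.21, 0.477, 0.022, 1.555, -0.011, 1.109, -0.083], TCP at [304.975, 602.195, 200.464] pointing down, gripper open.
Joint ranges: [-2.96, 2.96], [-0.34, 2.1], [-1.41, 1.46], [0.24, 2.44], [-1.37, 4.51], [0.17, 1.92], [-2.96, 2.96]. Speed limits (rad/s): [2.39, 2.39, 3.14, 3.14, 3.14, 3.14, 3.14].

## Interface

Orientations are given as a rotation vector (axis times angle).
In Python, from station import ctrl gives the robot as it stands.
- The arm moves only by the tool carry_out, never from a script. Its argument "commands" is a list of rows, each an object with "delta_pos": the shift along the tool's x, y, z in units of 0.2 m (1.0 is 0.2 m), a list of three; "turn": the turn, a rotation vector about the tool's x, y, z in units of 0.1 rad (1.0 is 0.1 rad), a list of three; "fingers": the closure, from -1 (fully open) to 1 (shut). In form: [{"delta_pos": [tx, ty, tz], "turn": [ax, ay, az], "fingers": fingers}, ...]. A call has 1 to 10 rows; each row shifts and turns the commanded pose from where the row before left it, along the tool's axes as they then stand; what a row does not reach is not made up. A row lasts 1/8 s, in which the tool goes at most 62.5 mm and 10.7 degrees, less where a joint would pass 70% of its speed; a pose out of reach is approached as far as the arm can. A call with a number of a shift or a turn outside -1 to 1 is refused whole. A call with a gripper value outside its range is refused whole. The fingers move at their own pace and stop on an object; "newtons" is the grip in N (left out, the last holds). Time passes only in rows, so rows that do not move let the fingers close. It gives the time, the measured TCP pose, the force, the opening and the grip force at its end, in the units of the state.
- ctrl.state(): the state, without advancing time (a new reading comes with each control period).
- ctrl.get_image(name): name is "scene" or "top" or "wrist"; returns (picture, depth): 400x640x3 uint8, red, green, blue; 400x640 float32, mm along the optical axis (not along the pixel's ray), 0 where there is no reading.
- ctrl.camera_params(name): a dict with "camera_matrix" (3x3 intrinsics, pixels), "R" (3x3) and "t" (3): a world point X has camera coordinates R X + t. Camera axes: x right, y down, z forward; pixel columns grow to the right and rows downward; lengths in mm; the calibration is good to about 2 mm. A picture is of the moment at which its call begins: read the wrist's pose just before it. camera_params takes no time and is no camera call; for the wrist camera it gives the pose at the moment of the call.
- ctrl.job_done(): hands the job in; it is judged then, once.
The state is a dict: "t": time; "q": joint angles; "joint_vel": joint speeds; "tau": joint torques, N m; "eef_pos": TCP position; "tool_rot": TCP orientation; "wrist_force": force on the tool from outside, world axes, zero at the start; "wrist_torque": the same for the moment, N m; "width": opening from 0.0 (shut) to 1.0 (fully open); "gripper_force": force on a finger pad.
Only numpy, scipy, OpenCV 4.12 (cv2) and the standard library are available. Lean on these libraries where they do the work, as an engineer would, in place of code of your own. Each camera call takes 0.05 s, during which the arm holds its last target. There are 200 camera calls.

## Task

Put the sauce bottle and the spice jar away, foot down, each in the leaning pocket holder that fits it: the sauce bottle in the wide pocket, the jar in the narrow one. Lower each until its foot is on the pocket floor before you let go, do not drop it or knock it over, and leave the other things on the worktop where they are.

Things in the scene. Friction and masses are not known exactly. Their poses are not given: they have to be found in the camera images.
- sauce_bottle: brown sauce bottle with a black cap, 0.28 kg, round, body 50 mm in diameter up to 105 mm, then tapering to the neck and cap, 156 mm high in all; stands upright on the worktop. Origin at the centre of its foot, z along its axis to the cap. Grip it round the upper body, about 103 mm above the foot.
- spice_jar: spice jar of clear plastic with a black cap, 0.11 kg, round, 41 mm in diameter all the way up, 105 mm high; stands upright on the worktop. Origin at the centre of its foot, z along its axis to the cap. Grip it near the top, about 85 mm above the foot.
- wide_pocket: the wide pocket: an open square grey sheet-metal sleeve, inside 58 x 58 mm, 72 mm deep, walls 3 mm; fixed on a grey stand with a foot plate 120 x 80 mm. Floor centre 50 mm above the worktop. Origin: centre of the inner floor. z: the pocket's axis, up and out of the mouth, 30 degrees from vertical, leaning to the front (towards the robot); y: level, across.
- narrow_pocket: the narrow pocket: the same shape and material but smaller, inside 48 x 48 mm, 56 mm deep, walls 3 mm; fixed on a stand with a foot plate 120 x 70 mm. Floor centre 47 mm above the worktop. Origin: centre of the inner floor. z: the pocket's axis, up and out of the mouth, 30 degrees from vertical, leaning to the front (towards the robot); y: level, across.
- salt_shaker: bystander: salt shaker with a grey domed top, 44 mm in diameter, 90 mm high, standing; origin at the centre of its foot
- sardine_tin: bystander: flat oblong tin, 63 x 105 x 26 mm; origin at the centre of its underside
- box_cutter: bystander: box cutter lying flat, 27 x 172 x 18 mm, long along its y; origin on its underside
- marker: bystander: marker pen lying, 135 mm long along its y, 16 mm thick; origin on its underside
Mind the look-alikes: they are no part of the job. There is more than one size of the spice_jar; the job needs the larger.

How it is judged (in metres and radians):
At the end, for the whole second after the job is handed in: The sauce bottle stands in the wide pocket and the spice jar in the narrow pocket: each has the centre of its foot within 12 mm of the centre of the pocket floor, its axis within 13 degrees of the pocket's axis, and is at rest (distance between sauce_bottle and wide_pocket below 0.012 m and angle between the z axis of sauce_bottle and the z axis of wide_pocket, either way round below 0.23 rad and linear speed of each of sauce_bottle, spice_jar below 0.02 m/s and distance between spice_jar and narrow_pocket below 0.012 m and angle between the z axis of spice_jar and the z axis of narrow_pocket, either way round below 0.23 rad); the robot touches nothing.
It fails at once if the sauce bottle is let go while its foot is more than 70 mm above the worktop (about 23 mm above the pocket floor) (contact force between the fingers and sauce_bottle below 0.05 N and height (world z) of sauce_bottle above 0.07 m).
It fails at once if the spice jar is let go while its foot is more than 70 mm above the worktop (about 23 mm above the pocket floor) (contact force between the fingers and spice_jar below 0.05 N and height (world z) of spice_jar above 0.07 m).
It fails at once if the sauce bottle or the spice jar is knocked over (tilts more than 60 degrees) (angle between any of sauce_bottle, spice_jar's own z axis and vertical above 1.05 rad).
It fails at once if the salt shaker, the sardine tin, the box cutter or the marker is moved more than 3 cm (distance of any of salt_shaker, sardine_tin, box_cutter, marker from where it was at the start of the episode above 0.03 m).
It also fails if it takes over 62 s, if anything falls off the work surface, if the arm or the gripper's body presses on something with over 40 N, if the wrist force passes 120 N, or if a joint passes its speed limit or range.

## Working session

There is one attempt and no reset: what is moved stays moved. The work goes in short steps, Python scripts to look and compute and a tool call to move; the robot and the scene stay as the last step left them, time stands still between calls to the robot, and variables do not carry over. Pictures are saved under pics/ and viewed, at most 10 in all, crops included, and the job is handed in when it is done.

Besides the shell and the picture viewer there is one more tool, called in YAML: its name, and indented under it one key for each argument. carry_out: Moves the arm, as the interface text tells. Shifts and turns lie within -1 to 1; 1 stands for 0.2 m of shift or 0.1 rad of turn. Its arguments: {"type":"object","properties":{"commands":{"type":"array"},"newtons":{"type":"number"}},"required":["commands"]}

```bash
mkdir -p pics; ls
cat > h.py <<'E'
import numpy as np, cv2
from station import ctrl
def grab(n):
    p=ctrl.camera_params(n); im,d=ctrl.get_image(n); np.savez(f'{n}.npz',im=im,d=d,K=p['camera_matrix'],R=p['R'],t=p['t']); return im,d,p
def cloud(n):
    f=np.load(f'{n}.npz'); K,R,t,d=f['K'],f['R'],f['t'],f['d']
    v,u=np.mgrid[:400,:640]; P=np.stack([(u-K[0,2])/K[0,0]*d,(v-K[1,2])/K[1,1]*d,d],-1)
    X=(P-t)@R; X[d==0]=np.nan; return f['im'],X
E
python3 - <<'E'
from h import *
s=ctrl.state(); print(s, ctrl.grip_depth)
for n in('scene','top'):
    im,d,p=grab(n); cv2.imwrite(f'pics/{n}0.png',im[:,:,::-1]); print(n,p)
E
```

```text
pics
{'t': 0.0, 'q': array([-1.21005718,  0.47782166,  0.02232284,  1.55641447, -0.01153016,
        1.10930129, -0.08308026]), 'joint_vel': array([-0.00067674,  0.00015518, -0.00082067, -0.00133834,  0.00022939,
        0.00016075, -0.00072151]), 'tau': array([-2.20258285e-04, -5.82844698e+01,  1.53428346e+00, -2.72610158e+01,
       -5.43848437e-02,  1.71172572e-02,  1.50235560e-04]), 'eef_pos': array([304.7112531 , 601.60059787, 199.48258661]), 'tool_rot': array([-7.29582808e-01, -3.05536793e+00,  2.80889344e-03]), 'wrist_force': array([-0.56022779, -0.71443536,  0.00951988]), 'wrist_torque': array([ 0.01247317,  0.01183959, -0.03049096]), 'gripper_force': 0.0, 'width': 1.0004915586848822} 18.700000000000003
scene {'camera_matrix': array([[366.88075088,   0.        , 322.03938291],
       [  0.        , 366.88075088, 204.12930445],
       [  0.        ,   0.        ,   1.        ]]), 'R': array([[-0.60507124, -0.79609257,  0.0111985 ],
       [-0.32861109,  0.2369004 , -0.91427182],
       [ 0.72519207, -0.55687954, -0.40494646]]), 't': array([480.84136908, 173.13455048, 680.17826155])}
top {'camera_matrix': array([[407.68417056,   0.        , 317.60120873],
       [  0.        , 407.68417056, 196.59597142],
       [  0.        ,   0.        ,   1.        ]]), 'R': array([[ 0.00381044, -0.99972659,  0.02307001],
       [-0.98609396, -0.0075895 , -0.16601539],
       [ 0.16614509, -0.02211661, -0.98585327]]), 't': array([236.24970909, 502.3627353 , 847.26592838])}
```

View pics/scene0.png

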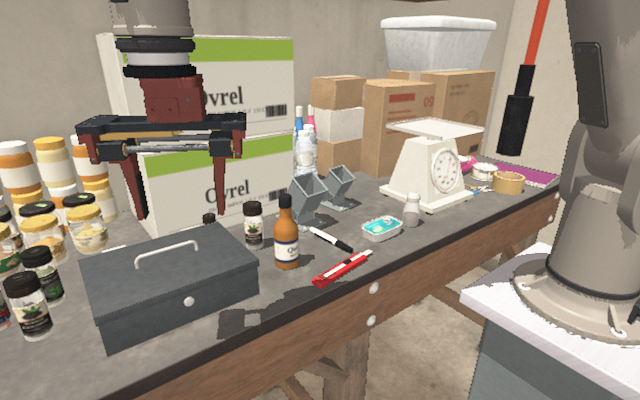

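View pics/top0.png

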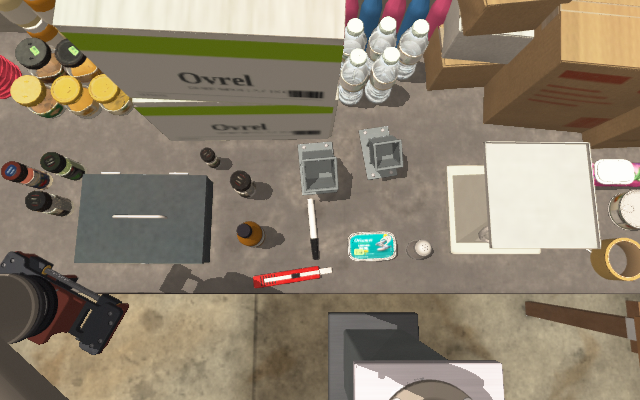

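The bottle is at top (250,234), with the wide pocket near (318,172) and the narrow one near (385,155). There are several jar candidates in the top view: (242,183), the small one at (209,157), and (45,203), (60,165) and (20,175) left of the toolbox. I'll measure their heights and diameters, and the pockets.

Run:
```python
from h import *
im,X=cloud('top')
np.set_printoptions(precision=1,suppress=True)
for name,(u,v),r in [('bottle',(250,234),22),('jarA',(242,183),20),('small',(209,157),16),('L1',(45,203),25),('L2',(60,165),25),('L3',(20,175),25),('salt',(423,249),14)]:
    P=X[max(0,v-r):v+r,max(0,u-r):u+r].reshape(-1,3); P=P[P[:,2]>12]
    zt=np.nanpercentile(P[:,2],98); T=P[abs(P[:,2]-zt)<5]
    print(name,'ztop',zt,'cap ctr',(T.max(0)+T.min(0))/2,'ext',T.max(0)-T.min(0),len(T))
for name,(u0,u1,v0,v1) in dict(wide=(295,345,138,200),narrow=(355,408,122,185),tin=(345,400,228,266),marker=(300,325,192,262),cutter=(250,335,260,290),toolbox=(75,212,170,265)).items():
    P=X[v0:v1,u0:u1].reshape(-1,3);P=P[P[:,2]>8]
    print(name,P.min(0),P.max(0))
a=cv2.resize(im[120:215,170:420],None,fx=3.2,fy=3.2,interpolation=cv2.INTER_CUBIC)
s=np.load('scene.npz')['im'][160:280,190:440]; b=cv2.resize(s,(800,384)); 
cv2.imwrite('pics/c1.png',np.vstack([a,b])[:600,:,::-1]); print(a.shape)
```

```text
bottle ztop 157.89571087727828 cap ctr [417.7 378.9 156.4] ext [26.  24.2  6.9] 153
jarA ztop 108.30286233891519 cap ctr [523.5 398.2 106.4] ext [39.7 38.4  6.1] 287
small ztop 77.02339926830065 cap ctr [585.4 475.   74.8] ext [27.9 28.   5.5] 136
L1 ztop 107.50669162502747 cap ctr [478.7 799.6 106.3] ext [39.5 40.6  7.3] 321
L2 ztop 107.2878836990123 cap ctr [557.7 779.4 106.3] ext [38.9 40.7  7.9] 313
L3 ztop 107.58419709970275 cap ctr [526.8 827.7 106.2] ext [93.  92.6  7.2] 512
salt ztop 89.86714102170025 cap ctr [390.2  24.7  88.9] ext [26.2 26.5  7.9] 124
wide [499.5 201.    8.2] [643.1 290.8 135.2]
narrow [550.1  62.7   8. ] [666.7 133.7 113.9]
tin [365.2  69.4  17.8] [428.4 172.9  28.9]
marker [367.3 239.3   8.1] [502.4 266.1  96.1]
cutter [307.  208.5   8.1] [352.2 377.9  21.9]
toolbox [356.7 471.8   8.2] [562.4 777.6 105.5]
(304, 800, 3)
```

View pics/c1.png

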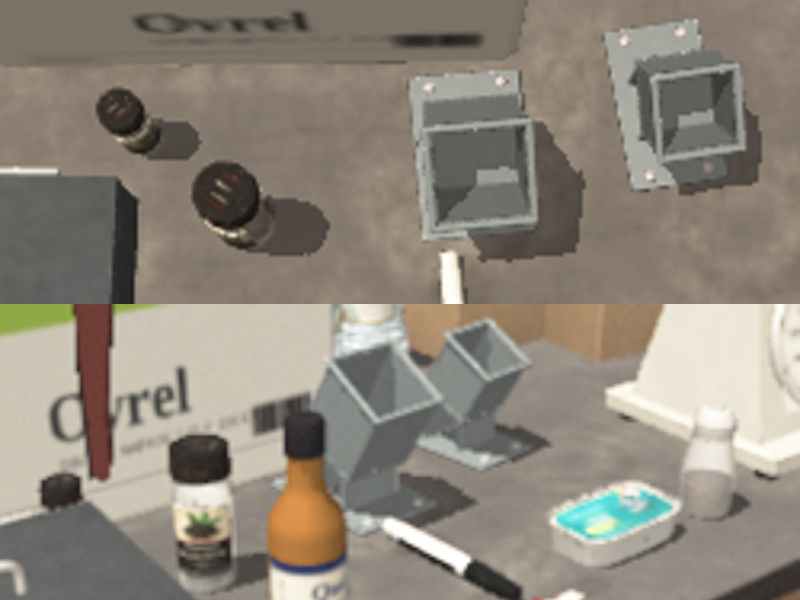

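Crop: jar A at top (242,183) measures 106 mm high with a 40 mm cap, and its neighbour at (209,157) is only 75 mm, so A is the larger one. The jars beyond the toolbox are out of reach. Both pocket mouths show clearly. Next I'll measure their yaw and centres from the rims.

```bash
cat > pk.py <<'E'
from h import *
np.set_printoptions(precision=2,suppress=True)
def pocket(X,box,dep,inner,zf):
    u0,u1,v0,v1=box
    P=X[v0:v1,u0:u1].reshape(-1,3);P=P[(P[:,2]>30)&(P[:,2]<150)]
    psi=0
    for it in range(12):
        ax=np.array([-.5*np.cos(psi),-.5*np.sin(psi),np.cos(np.pi/6)]); y=np.array([-np.sin(psi),np.cos(psi),0]); x=np.cross(y,ax)
        h=P@ax; ht=np.percentile(h,97); Q=P[abs(h-ht)<5]
        q=np.c_[Q@x,Q@y].astype(np.float32)
        (c,s,a)=cv2.minAreaRect(q); a=(a+45)%90-45
        psi+=0.5*np.radians(a)
    hm=np.median(Q@ax)
    cen=c[0]*x+c[1]*y+hm*ax
    fl=cen-dep*ax
    print('yaw',np.degrees(psi),'size',s,'expect',inner+6,'rimctr',cen,'floor',fl,'n',len(Q),'axis',ax)
    return psi,fl
if __name__=='__main__':
    im,X=cloud('top')
    for nm,b,d,i,z in [('wide',(295,345,138,200),72,58,50),('narrow',(355,408,122,185),56,48,47)]:
        pocket(X,b,d,i,z)
        u0,u1,v0,v1=b; P=X[v0-8:v1+8,u0-8:u1+8].reshape(-1,3); P=P[(P[:,2]>3.5)&(P[:,2]<12)]
        print(' plate z',np.median(P[:,2]),cv2.minAreaRect(P[:,:2].astype(np.float32)))
E
python3 pk.py
```

```text
yaw 6.2202510102652 size (70.57137298583984, 69.89751434326172) expect 64 rimctr [533.52 236.4  113.9 ] floor [569.31 240.3   51.55] n 360 axis [-0.5  -0.05  0.87]
 plate z 4.775968477964843 ((570.73193359375, 241.5098419189453), (170.14573669433594, 143.7371063232422), 5.137403964996338)
yaw 10.789050648920238 size (60.58847427368164, 59.8674430847168) expect 54 rimctr [579.63  95.32  97.43] floor [607.13 100.56  48.93] n 276 axis [-0.49 -0.09  0.87]
 plate z 4.616102061366004 ((618.3699340820312, 87.41273498535156), (178.73301696777344, 154.13482666015625), 6.025184154510498)
```

```bash
cat >> h.py <<'E'
from scipy.spatial.transform import Rotation as Ro
np.set_printoptions(precision=3,suppress=True)
def frame(psi,tilt):
    psi,tilt=np.radians(psi),np.radians(tilt)
    z=np.array([np.sin(tilt)*np.cos(psi),np.sin(tilt)*np.sin(psi),-np.cos(tilt)]); y=np.array([-np.sin(psi),np.cos(psi),0])
    return np.c_[np.cross(y,z),y,z]
def to(pos,psi,tilt,p0=None,R0=None,first='turn'):
    """totals in row units: turn rows first, then shift in turned frame"""
    s=ctrl.state(); p0=s['eef_pos'] if p0 is None else p0; R0=Ro.from_rotvec(s['tool_rot']).as_matrix() if R0 is None else R0
    R1=frame(psi,tilt); w=Ro.from_matrix(R0.T@R1).as_rotvec()/.1
    d=(np.array(pos)-p0)
    print('turn',w,'shift(after turn)',R1.T@d/200,'shift(before turn)',R0.T@d/200,'|d|mm',np.linalg.norm(d)); return np.array(pos),R1
E
python3 - <<'E'
from h import *
p,R=to([440,235,320],6,0)
p,R=to([480,180,320],8,30,p,R)
E
```

```text
turn [-0.015 -0.003 -5.735] shift(after turn) [-0.481 -1.894 -0.602] shift(before turn) [-1.432 -1.331 -0.6  ] |d|mm 408.9618455475595
turn [-0.091 -5.235 -0.341] shift(after turn) [-0.138 -0.3    0.08 ] shift(before turn) [-0.17  -0.294  0.   ] |d|mm 68.00735254367721
```

carry_out:
  commands:
    - {"delta_pos":[0,0,-0.15],"turn":[0,0,-0.95],"fingers":-1}
    - {"delta_pos":[0,0,-0.15],"turn":[0,0,-0.95],"fingers":-1}
    - {"delta_pos":[0,0,-0.15],"turn":[0,0,-0.95],"fingers":-1}
    - {"delta_pos":[0,0,-0.15],"turn":[0,0,-0.95],"fingers":-1}
    - {"delta_pos":[0,0,0],"turn":[0,0,-0.95],"fingers":-1}
    - {"delta_pos":[0,0,0],"turn":[0,0,-0.95],"fingers":-1}

```text
t: 0.85
eef_pos: [305.0, 602.1, 320.4]
tool_rot: [0.164, -3.137, 0.0]
wrist_force: [-0.4, 0.2, 0.7]
width: 1.0
gripper_force: 0.0
```

carry_out:
  commands:
    - {"delta_pos":[-0.06,-0.237,0],"turn":[0,0,0],"fingers":-1}
    - {"delta_pos":[-0.06,-0.237,0],"turn":[0,0,0],"fingers":-1}
    - {"delta_pos":[-0.06,-0.237,0],"turn":[0,0,0],"fingers":-1}
    - {"delta_pos":[-0.06,-0.237,0],"turn":[0,0,0],"fingers":-1}
    - {"delta_pos":[-0.06,-0.237,0],"turn":[0,0,0],"fingers":-1}
    - {"delta_pos":[-0.06,-0.237,0],"turn":[0,0,0],"fingers":-1}
    - {"delta_pos":[-0.06,-0.237,0],"turn":[0,0,0],"fingers":-1}
    - {"delta_pos":[-0.06,-0.237,0],"turn":[0,0,0],"fingers":-1}

```text
t: 1.85
eef_pos: [438.9, 232.9, 320.2]
tool_rot: [0.159, -3.137, 0.0]
wrist_force: [0.4, -0.1, 0.3]
width: 1.001
gripper_force: 0.0
```

carry_out:
  commands:
    - {"delta_pos":[-0.03,-0.05,0],"turn":[0,-0.87,-0.06],"fingers":-1}
    - {"delta_pos":[-0.03,-0.05,0],"turn":[0,-0.87,-0.06],"fingers":-1}
    - {"delta_pos":[-0.03,-0.05,0],"turn":[0,-0.87,-0.06],"fingers":-1}
    - {"delta_pos":[-0.03,-0.05,0],"turn":[0,-0.87,-0.06],"fingers":-1}
    - {"delta_pos":[-0.03,-0.05,0],"turn":[0,-0.87,-0.06],"fingers":-1}
    - {"delta_pos":[-0.03,-0.05,0],"turn":[0,-0.87,-0.06],"fingers":-1}
    - {"delta_pos":[0,0,0],"turn":[0,0,0],"fingers":-1}
    - {"delta_pos":[0,0,0],"turn":[0,0,0],"fingers":-1}

```text
t: 2.85
eef_pos: [480.3, 179.4, 328.5]
tool_rot: [-0.18, 2.615, 0.036]
wrist_force: [0.7, 0.3, -0.4]
width: 1.0
gripper_force: 0.0
```

Run:
```python
from h import *
im,d,p=grab('wrist'); cv2.imwrite('pics/w1.png',im[:,:,::-1]); print(p)
to([480,180,320],8,30); print(ctrl.state()['q'])
```

```text
{'camera_matrix': array([[282.712,   0.   , 318.991],
       [  0.   , 282.712, 200.773],
       [  0.   ,   0.   ,   1.   ]]), 'R': array([[-0.135,  0.991, -0.009],
       [ 0.71 ,  0.103,  0.697],
       [ 0.691,  0.088, -0.717]]), 't': array([-110.071, -568.185,   83.18 ])}
turn [-0.096 -0.025  0.008] shift(after turn) [0.024 0.002 0.036] shift(before turn) [0.024 0.003 0.036] |d|mm 8.624250741566069
[-0.695 -0.188  0.027  2.15   0.392  0.762  0.813]
```

View pics/w1.png

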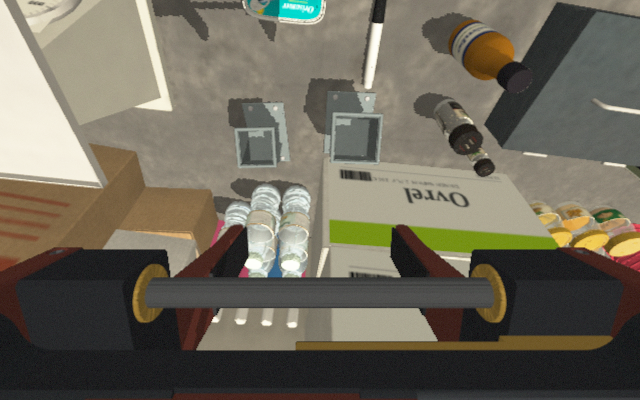

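The wrist view shows the wide mouth at about (357,137) and the narrow one at about (257,148), and the tilted pose is reachable. I'll use this as a second rim measurement.

```bash
cat > pk2.py <<'E'
from h import *
def fit(n,box,dep,inner,psi0):
    im,X=cloud(n); u0,u1,v0,v1=box
    P=X[v0:v1,u0:u1].reshape(-1,3);P=P[(P[:,2]>30)&(P[:,2]<150)]; psi=np.radians(psi0)
    for it in range(15):
        ax=np.array([-.5*np.cos(psi),-.5*np.sin(psi),np.cos(np.pi/6)]); y=np.array([-np.sin(psi),np.cos(psi),0]); x=np.cross(y,ax)
        h=P@ax; hh=np.histogram(h,bins=np.arange(h.min(),h.max()+2,1)); ht=np.percentile(h,97)
        Q=P[abs(h-ht)<4]; q=np.c_[Q@x,Q@y]
        # outer edge as robust percentiles per side in the middle half
        c=np.array([(np.percentile(q[:,i],1)+np.percentile(q[:,i],99))/2 for i in(0,1)])
        r=q-c; H=(inner+6)/2
        A=[];m=0
        sl=[]
        for i,sg in((0,1),(0,-1),(1,1),(1,-1)):
            k=(sg*r[:,i]>H-6)&(abs(r[:,1-i])<H-8)
            a=np.polyfit(r[k,1-i],r[k,i],1); sl.append((a[0] if i==1 else -a[0], a[1], k.sum()))
        sl=np.array(sl); psi+=0.3*np.average(sl[:,0],weights=sl[:,2])*1
        sl_=sl
    cc=c+np.array([(sl_[0,1]+sl_[1,1])/2,(sl_[2,1]+sl_[3,1])/2])
    # sign check uses atan of slope in x-y frame
    hm=np.median(Q@ax)
    for cx in (c,cc):
        cen=cx[0]*x+cx[1]*y+hm*ax
        print(n,'yaw %.1f'%np.degrees(psi),'ext',[np.percentile(q[:,i],99)-np.percentile(q[:,i],1) for i in(0,1)],'floor',cen-dep*ax)
    print(sl_)
for n,w,nn in(('top',(295,345,138,200),(355,408,122,185)),('wrist',(322,392,88,166),(230,292,98,172))):
    fit(n,w,72,58,6); fit(n,nn,56,48,10)
E
python3 pk2.py
```

```text
top yaw 5.7 ext [np.float64(69.36724847267783), np.float64(69.1484963035301)] floor [569.375 240.03   51.668]
top yaw 5.7 ext [np.float64(69.36724847267783), np.float64(69.1484963035301)] floor [569.626 240.026  51.812]
[[ -0.004  32.439  62.   ]
 [  0.005 -31.862  62.   ]
 [  0.012  32.142  62.   ]
 [ -0.014 -32.2    59.   ]]
top yaw 10.0 ext [np.float64(59.573054948970366), np.float64(59.234147862699196)] floor [607.237  99.988  49.077]
top yaw 10.0 ext [np.float64(59.573054948970366), np.float64(59.234147862699196)] floor [607.321 100.142  49.14 ]
[[  0.003  27.273  47.   ]
 [  0.007 -27.02   45.   ]
 [ -0.015  27.299  41.   ]
 [  0.003 -27.026  44.   ]]
wrist yaw 5.9 ext [np.float64(69.37998015665704), np.float64(69.35346322524666)] floor [568.743 239.162  50.882]
wrist yaw 5.9 ext [np.float64(69.37998015665704), np.float64(69.35346322524666)] floor [568.708 239.074  50.856]
[[ -0.003  31.866 137.   ]
 [  0.006 -31.968 153.   ]
 [ -0.003  31.843 155.   ]
 [  0.    -32.012 145.   ]]
wrist yaw 9.6 ext [np.float64(59.401634239027544), np.float64(59.19936312744589)] floor [606.814  98.831  47.931]
wrist yaw 9.6 ext [np.float64(59.401634239027544), np.float64(59.19936312744589)] floor [606.703  99.05   47.889]
[[  0.025  26.964  97.   ]
 [ -0.02  -27.132  98.   ]
 [ -0.007  27.238 101.   ]
 [ -0.001 -26.768 108.   ]]
```

Run:
```python
from h import *
from scipy.optimize import least_squares
for n in('top','wrist','scene'):
  im,X=cloud(n); P=X.reshape(-1,3)
  for nm,c,r,z0,z1 in(('bottle',(417,379),25,15,100),('bottlecap',(417,379),None,132,152),('jar cap',(523,398),None,84,103)):
    k=(np.hypot(P[:,0]-c[0],P[:,1]-c[1])<40)&(P[:,2]>z0)&(P[:,2]<z1)&(P[:,1]<465); Q=P[k]
    if len(Q)<15: print(n,nm,len(Q)); continue
    f=(lambda p:np.hypot(Q[:,0]-p[0],Q[:,1]-p[1])-p[2])
    s=least_squares(f,[*c,20],loss='soft_l1',f_scale=1); print(n,nm,s.x,len(Q),np.median(abs(s.fun)))
```

```text
top bottle [417.072 377.883  22.244] 278 1.2949135413834778
top bottlecap [417.687 379.408  12.896] 18 0.1347356004968301
top jar cap [521.202 397.153  17.806] 60 0.5405321885254697
wrist bottle [416.915 377.029  22.646] 1923 0.86213020961371
wrist bottlecap [417.872 379.184  13.132] 324 0.24568767071598252
wrist jar cap [523.152 397.601  19.843] 284 0.40877059988708275
scene bottle [417.342 379.494  24.352] 944 0.7627764448928449
scene bottlecap [417.798 379.439  13.053] 121 0.5327244401225553
scene jar cap [523.794 397.774  20.673] 159 0.6833893010996022
```

Run:
```python
from h import *
to([417.7,379.2,230],6,0)
```

```text
turn [-0.005  5.212  0.324] shift(after turn) [0.208 1.025 0.493] shift(before turn) [0.394 1.036 0.332] |d|mm 231.33161016649638
```

carry_out:
  commands:
    - {"delta_pos":[0.079,0.207,0.066],"turn":[0,0,0],"fingers":-1}
    - {"delta_pos":[0.079,0.207,0.066],"turn":[0,0,0],"fingers":-1}
    - {"delta_pos":[0.079,0.207,0.066],"turn":[0,0,0],"fingers":-1}
    - {"delta_pos":[0.079,0.207,0.066],"turn":[0,0,0],"fingers":-1}
    - {"delta_pos":[0.079,0.207,0.066],"turn":[0,0,0],"fingers":-1}

```text
t: 3.52
eef_pos: [417.0, 380.5, 229.1]
tool_rot: [-0.18, 2.615, 0.036]
wrist_force: [0.9, 0.5, 0.6]
width: 0.994
gripper_force: 0.0
```

carry_out:
  commands:
    - {"delta_pos":[0,0,0],"turn":[0,0.87,0.054],"fingers":-1}
    - {"delta_pos":[0,0,0],"turn":[0,0.87,0.054],"fingers":-1}
    - {"delta_pos":[0,0,0],"turn":[0,0.87,0.054],"fingers":-1}
    - {"delta_pos":[0,0,0],"turn":[0,0.87,0.054],"fingers":-1}
    - {"delta_pos":[0,0,0],"turn":[0,0.87,0.054],"fingers":-1}
    - {"delta_pos":[0,0,0],"turn":[0,0.87,0.054],"fingers":-1}
    - {"delta_pos":[0,0,0],"turn":[0,0,0],"fingers":-1}
    - {"delta_pos":[0,0,0],"turn":[0,0,0],"fingers":-1}

```text
t: 4.53
eef_pos: [416.7, 378.9, 229.4]
tool_rot: [-0.165, 3.137, -0.002]
wrist_force: [0.5, -0.6, 0.3]
width: 1.0
gripper_force: 0.0
```

Run:
```python
from h import *
to([417.7,379.2,84.3],6,0)
```

```text
turn [-0.011  0.002  0.007] shift(after turn) [-0.005  0.001  0.725] shift(before turn) [-0.005  0.002  0.725] |d|mm 145.05478583878389
```

carry_out:
  commands:
    - {"delta_pos":[-0.005,0.001,0.15],"turn":[0,0,0],"fingers":-1}
    - {"delta_pos":[0,0,0.15],"turn":[0,0,0],"fingers":-1}
    - {"delta_pos":[0,0,0.15],"turn":[0,0,0],"fingers":-1}
    - {"delta_pos":[0,0,0.15],"turn":[0,0,0],"fingers":-1}
    - {"delta_pos":[0,0,0.125],"turn":[0,0,0],"fingers":-1}
    - {"delta_pos":[0,0,0],"turn":[0,0,0],"fingers":-1}
    - {"delta_pos":[0,0,0],"turn":[0,0,0],"fingers":-1}

```text
t: 5.4
eef_pos: [418.0, 379.5, 85.9]
tool_rot: [-0.166, 3.136, 0.0]
wrist_force: [-0.7, -0.1, 0.4]
width: 1.002
gripper_force: 0.0
```

carry_out:
  commands:
    - {"delta_pos":[0,0,0],"turn":[0,0,0],"fingers":1}
    - {"delta_pos":[0,0,0],"turn":[0,0,0],"fingers":1}
    - {"delta_pos":[0,0,0],"turn":[0,0,0],"fingers":1}
    - {"delta_pos":[0,0,0],"turn":[0,0,0],"fingers":1}
    - {"delta_pos":[0,0,0],"turn":[0,0,0],"fingers":1}
    - {"delta_pos":[0,0,0],"turn":[0,0,0],"fingers":1}
    - {"delta_pos":[0,0,0],"turn":[0,0,0],"fingers":1}
    - {"delta_pos":[0,0,0],"turn":[0,0,0],"fingers":1}
  newtons: 30

```text
t: 6.4
eef_pos: [418.1, 378.7, 84.8]
tool_rot: [-0.164, 3.137, -0.001]
wrist_force: [0.4, 0.8, -0.2]
width: 0.451
gripper_force: 30.0
```

Opening is 0.451, about 40 mm, where I expected about 50 mm. I'll look before lifting.

Run:
```python
from h import *
im,d,p=grab('wrist'); im2,_,_=grab('scene')
a=cv2.resize(im,(480,300)); b=cv2.resize(im2[140:290,200:440],(480,300))
cv2.imwrite('pics/g1.png',np.vstack([a,b])[:,:,::-1])
```

```text
(no output)
```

View pics/g1.png

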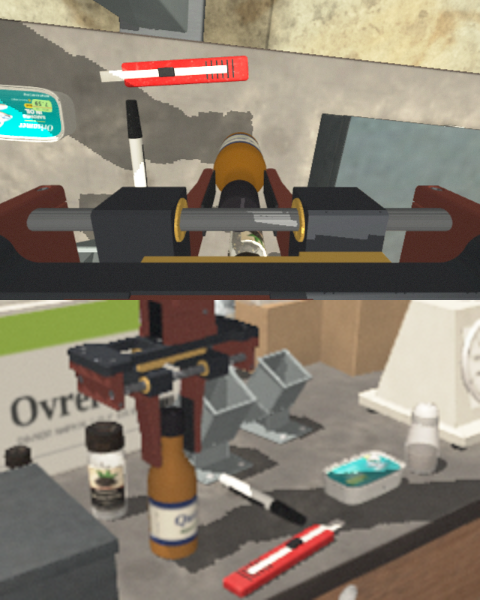

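The wrist view shows the bottle between the fingers at (240,165), upright, but the pads may be on the shoulder. I'll check its actual profile.

Run:
```python
from h import *
im,X=cloud('scene'); p=ctrl.camera_params('scene'); R=np.array(p['R'])
right=R[0].copy(); right[2]=0; right/=np.linalg.norm(right)
P=X.reshape(-1,3); k=(np.hypot(P[:,0]-417.7,P[:,1]-379.2)<32); Q=P[k]; 
for z in range(20,150,8):
    q=Q[abs(Q[:,2]-z)<4]; 
    if len(q): l=(q-[417.7,379.2,0])@right; print(z,len(q),l.min(),l.max())
```

```text
20 80 -23.345227850696688 23.991219903533626
28 80 -23.02891680196193 24.190241506478927
36 79 -22.775093605777908 24.22410167168859
44 85 -22.268888827399056 24.376402056609777
52 84 -21.827042643885516 24.406564690457024
60 80 -24.30999972326739 24.489547192709544
68 91 -23.94701023286006 24.735895665262458
76 89 -23.276262228839386 24.72959982698168
84 97 -23.076364964519822 24.833855611381715
92 110 -21.359410768723585 22.982360136973817
100 92 -18.878034547993416 20.742577218922015
108 92 -27.149953240102818 28.369724215762545
116 115 -27.107927958114168 28.402175820979988
124 109 -26.26853371841237 28.596830585408313
132 103 -26.131393753896855 28.610149235324478
140 112 -27.21206493046861 28.697646502351986
148 116 -29.031022257036653 28.813394337266086
```

carry_out:
  commands:
    - {"delta_pos":[0,0,-0.03],"turn":[0,0,0],"fingers":1}
    - {"delta_pos":[0,0,-0.07],"turn":[0,0,0],"fingers":1}
    - {"delta_pos":[0,0,-0.1],"turn":[0,0,0],"fingers":1}
    - {"delta_pos":[0,0,0],"turn":[0,0,0],"fingers":1}
    - {"delta_pos":[0,0,0],"turn":[0,0,0],"fingers":1}
    - {"delta_pos":[0,0,0],"turn":[0,0,0],"fingers":1}
  newtons: 40

```text
t: 7.25
eef_pos: [417.7, 378.2, 124.1]
tool_rot: [0.164, -3.136, 0.003]
wrist_force: [-0.0, 0.7, -1.5]
width: 0.443
gripper_force: 40.0
```

Run:
```python
from h import *
s=ctrl.state(); print(s['eef_pos'],s['width'],s['wrist_force'])
im,d,p=grab('scene')
cv2.imwrite('pics/g2.png',cv2.resize(im[140:290,200:440],(640,400))[:,:,::-1])
```

```text
[417.698 378.229 124.078] 0.44314984189473183 [-0.036  0.714 -1.486]
```

View pics/g2.png

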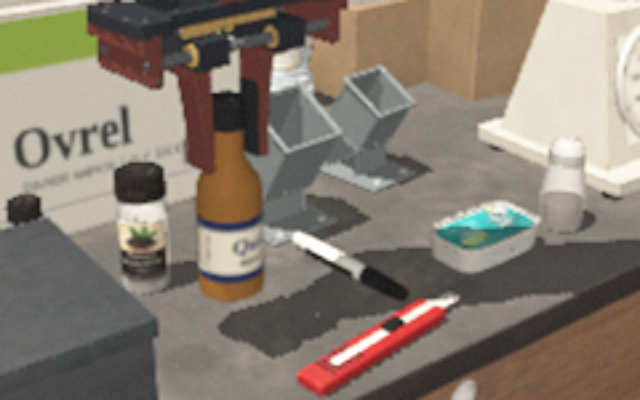

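The bottle is lifted and upright, with its foot at about crop pixel (230,298). I'll check for slip numerically.

Run:
```python
from h import *
im,X=cloud('scene'); hsv=cv2.cvtColor(im,cv2.COLOR_RGB2HSV)
P=X[185:275,260:312].reshape(-1,3); H=hsv[185:275,260:312].reshape(-1,3)
k=(np.hypot(P[:,0]-417.7,P[:,1]-378.5)<30)&(H[:,1]>150)&(H[:,0]>5)&(H[:,0]<20)
Q=P[k]; print(len(Q),'foot z',np.percentile(Q[:,2],[0,1,2]))
for z in range(45,140,8):
    q=Q[abs(Q[:,2]-z)<4]
    if len(q): print(z,q[:,:2].mean(0))
C=P[(np.hypot(P[:,0]-417.7,P[:,1]-378.5)<16)]; print('top',np.percentile(C[:,2],[95,99,100]))
```

```text
685 foot z [43.711 45.725 46.638]
45 [399.887 390.725]
53 [400.502 390.843]
61 [393.383 375.322]
109 [402.04 392.26]
117 [399.833 389.468]
125 [401.098 389.16 ]
133 [403.406 388.019]
top [179.773 182.279 182.771]
```

Run:
```python
from h import *
F=np.array([568.9,239.4,50]); a=-frame(5.8,30)[:,2]
p,R=to([417.7,378.5,260],6,0)
p,R=to(F+a*(84.8+72+25),5.8,30,p,R); print(p)
```

```text
turn [-0.017 -0.01  -0.002] shift(after turn) [ 0.     0.001 -0.68 ] shift(before turn) [ 0.001  0.    -0.68 ] |d|mm 135.92089608809272
turn [ 0.009 -5.236  0.034] shift(after turn) [-0.065 -0.768  0.341] shift(before turn) [-0.225 -0.769  0.263] |d|mm 168.65160600477998
[478.465 230.214 207.443]
```

Raise gently, tilt, then move across. At TCP height 260 the tilted foot is at about 187 mm, clear of everything.

carry_out:
  commands:
    - {"delta_pos":[0,0,-0.1],"turn":[0,0,0],"fingers":1}
    - {"delta_pos":[0,0,-0.12],"turn":[0,0,0],"fingers":1}
    - {"delta_pos":[0,0,-0.12],"turn":[0,0,0],"fingers":1}
    - {"delta_pos":[0,0,-0.12],"turn":[0,0,0],"fingers":1}
    - {"delta_pos":[0,0,-0.12],"turn":[0,0,0],"fingers":1}
    - {"delta_pos":[0,0,-0.1],"turn":[0,0,0],"fingers":1}
    - {"delta_pos":[0,0,0],"turn":[0,0,0],"fingers":1}

```text
t: 8.18
eef_pos: [418.6, 379.5, 261.7]
tool_rot: [-0.164, 3.135, 0.001]
wrist_force: [0.4, -0.1, -1.8]
width: 0.45
gripper_force: 40.0
```

carry_out:
  commands:
    - {"delta_pos":[0,0,0],"turn":[0,-0.5,0],"fingers":1}
    - {"delta_pos":[0,0,0],"turn":[0,-0.6,0],"fingers":1}
    - {"delta_pos":[0,0,0],"turn":[0,-0.6,0],"fingers":1}
    - {"delta_pos":[0,0,0],"turn":[0,-0.6,0],"fingers":1}
    - {"delta_pos":[0,0,0],"turn":[0,-0.6,0],"fingers":1}
    - {"delta_pos":[0,0,0],"turn":[0,-0.6,0],"fingers":1}
    - {"delta_pos":[0,0,0],"turn":[0,-0.6,0],"fingers":1}
    - {"delta_pos":[0,0,0],"turn":[0,-0.6,0],"fingers":1}
    - {"delta_pos":[0,0,0],"turn":[0,-0.53,0],"fingers":1}
    - {"delta_pos":[0,0,0],"turn":[0,0,0],"fingers":1}

```text
t: 9.43
eef_pos: [416.6, 378.1, 258.8]
tool_rot: [-0.141, 2.618, 0.033]
wrist_force: [-0.4, -0.3, -2.8]
width: 0.449
gripper_force: 40.0
```

carry_out:
  commands:
    - {"delta_pos":[-0.011,-0.128,0.03],"turn":[0,0,0],"fingers":1}
    - {"delta_pos":[-0.011,-0.128,0.03],"turn":[0,0,0],"fingers":1}
    - {"delta_pos":[-0.011,-0.128,0.03],"turn":[0,0,0],"fingers":1}
    - {"delta_pos":[-0.011,-0.128,0.03],"turn":[0,0,0],"fingers":1}
    - {"delta_pos":[-0.011,-0.128,0.03],"turn":[0,0,0],"fingers":1}
    - {"delta_pos":[-0.011,-0.128,0.03],"turn":[0,0,0],"fingers":1}
    - {"delta_pos":[0,0,0],"turn":[0,0,0],"fingers":1}
    - {"delta_pos":[0,0,0],"turn":[0,0,0],"fingers":1}

```text
t: 10.42
eef_pos: [463.5, 229.8, 236.4]
tool_rot: [-0.137, 2.616, 0.036]
wrist_force: [-0.9, -0.5, -0.2]
width: 0.446
gripper_force: 40.0
```

Run:
```python
from h import *
F=np.array([568.9,239.4,50]); R=frame(5.8,30); a=-R[:,2]
to(F+a*(84.8+72+25),5.8,30)
s=ctrl.state(); tcp=s['eef_pos']; Rt=Ro.from_rotvec(s['tool_rot']).as_matrix()
grab('top'); grab('scene'); im,d,p=grab('wrist')
from scipy.optimize import least_squares
for n in('top','scene','wrist'):
    im,X=cloud(n); L=(X.reshape(-1,3)-tcp)@Rt   # tool coords: foot expected at z=+84.8
    hsv=cv2.cvtColor(im,cv2.COLOR_RGB2HSV).reshape(-1,3)
    k=(np.hypot(L[:,0],L[:,1])<33)&(L[:,2]>2)&(L[:,2]<95)&(hsv[:,1]>110)&(hsv[:,0]>4)&(hsv[:,0]<22)
    Q=L[k]; print(n,len(Q),'foot',np.percentile(Q[:,2],[95,99,100]) if len(Q) else '')
    for z0,z1 in((2,22),(60,88)):
        q=Q[(Q[:,2]>z0)&(Q[:,2]<z1)]
        if len(q)>30:
            s=least_squares(lambda p:np.hypot(q[:,0]-p[0],q[:,1]-p[1])-24.8,[0,0],loss='soft_l1'); print('  z',z0,z1,s.x,len(q))
im=np.load('scene.npz')['im']; cv2.imwrite('pics/p1.png',cv2.resize(im[120:260,220:420],(800,560),interpolation=cv2.INTER_CUBIC)[:,:,::-1])
```

```text
turn [ 0.016 -0.008  0.033] shift(after turn) [ 0.008 -0.006  0.163] shift(before turn) [ 0.008 -0.006  0.163] |d|mm 32.60694765156913
top 176 foot [77.947 79.701 81.04 ]
  z 2 22 [0.127 0.38 ] 82
  z 60 88 [0.549 0.974] 56
scene 231 foot [77.683 79.065 80.366]
  z 2 22 [0.947 0.518] 119
  z 60 88 [1.396 0.732] 100
wrist 308 foot [72.181 74.983 76.157]
  z 2 22 [0.736 0.755] 256
  z 60 88 [1.273 1.16 ] 52
```

View pics/p1.png

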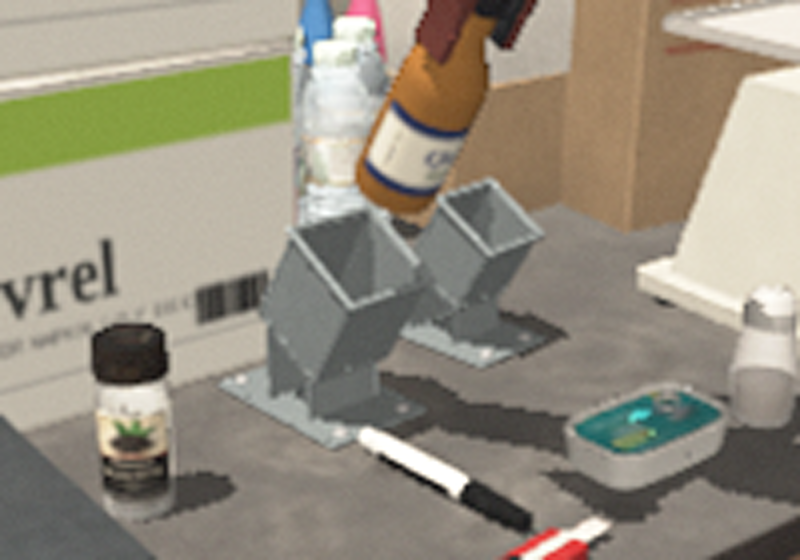

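The bottle is aligned with the wide pocket, its foot above the mouth, crop (395,190) against (360,250). I'll correct sideways by about 2 mm and move in.

carry_out:
  commands:
    - {"delta_pos":[0.003,-0.01,0.06],"turn":[0.016,-0.008,0.033],"fingers":1}
    - {"delta_pos":[0,0,0.08],"turn":[0,0,0],"fingers":1}
    - {"delta_pos":[0,0,0.06],"turn":[0,0,0],"fingers":1}
    - {"delta_pos":[0,0,0.04],"turn":[0,0,0],"fingers":1}
    - {"delta_pos":[0,0,0],"turn":[0,0,0],"fingers":1}
    - {"delta_pos":[0,0,0],"turn":[0,0,0],"fingers":1}

```text
t: 11.32
eef_pos: [487.0, 229.7, 194.7]
tool_rot: [-0.132, 2.615, 0.035]
wrist_force: [-0.0, 0.4, -2.3]
width: 0.445
gripper_force: 40.0
```

Run:
```python
from h import *
F=np.array([568.9,239.4,50]); R=frame(5.8,30)
to(F-R[:,2]*84.8-R[:,:2]@[1,.9],5.8,30)
```

```text
turn [-0.004  0.005  0.   ] shift(after turn) [-0.     0.003  0.409] shift(before turn) [0.    0.003 0.409] |d|mm 81.75075271708009
```

carry_out:
  commands:
    - {"delta_pos":[0,0.002,0.04],"turn":[0,0,0],"fingers":1}
    - {"delta_pos":[0,0,0.04],"turn":[0,0,0],"fingers":1}
    - {"delta_pos":[0,0,0.04],"turn":[0,0,0],"fingers":1}
    - {"delta_pos":[0,0,0.02],"turn":[0,0,0],"fingers":1}
    - {"delta_pos":[0,0,0],"turn":[0,0,0],"fingers":1}

```text
t: 11.95
eef_pos: [500.9, 231.1, 169.7]
tool_rot: [-0.132, 2.615, 0.034]
wrist_force: [-0.4, -0.5, -2.8]
width: 0.446
gripper_force: 40.0
```

carry_out:
  commands:
    - {"delta_pos":[0,0,0.04],"turn":[0,0,0],"fingers":1}
    - {"delta_pos":[0,0,0.04],"turn":[0,0,0],"fingers":1}
    - {"delta_pos":[0,0,0.04],"turn":[0,0,0],"fingers":1}
    - {"delta_pos":[0,0,0.04],"turn":[0,0,0],"fingers":1}
    - {"delta_pos":[0,0,0],"turn":[0,0,0],"fingers":1}

```text
t: 12.58
eef_pos: [516.7, 232.6, 141.7]
tool_rot: [-0.133, 2.616, 0.033]
wrist_force: [0.1, 0.5, -3.3]
width: 0.442
gripper_force: 40.0
```

Run:
```python
from h import *
F=np.array([568.9,239.4,50]); R=frame(5.8,30)
to(F-R[:,2]*84.8-R[:,:2]@[1,.9],5.8,30)
```

```text
turn [-0.014 -0.009  0.004] shift(after turn) [-0.004  0.003  0.104] shift(before turn) [-0.004  0.003  0.104] |d|mm 20.89704300391397
```

Clean so far. The last 21 mm in small steps, watching the force.

carry_out:
  commands:
    - {"delta_pos":[0,0,0.02],"turn":[0,0,0],"fingers":1}
    - {"delta_pos":[0,0,0.02],"turn":[0,0,0],"fingers":1}
    - {"delta_pos":[0,0,0.02],"turn":[0,0,0],"fingers":1}
    - {"delta_pos":[0,0,0.02],"turn":[0,0,0],"fingers":1}
    - {"delta_pos":[0,0,0],"turn":[0,0,0],"fingers":1}

```text
t: 13.2
eef_pos: [524.8, 233.5, 128.3]
tool_rot: [-0.132, 2.615, 0.034]
wrist_force: [-0.5, 0.4, -2.2]
width: 0.442
gripper_force: 40.0
```

carry_out:
  commands:
    - {"delta_pos":[0,0,0.01],"turn":[0,0,0],"fingers":1}
    - {"delta_pos":[0,0,0.005],"turn":[0,0,0],"fingers":1}
    - {"delta_pos":[0,0,0],"turn":[0,0,0],"fingers":1}

```text
t: 13.58
eef_pos: [526.3, 233.8, 126.0]
tool_rot: [-0.132, 2.615, 0.035]
wrist_force: [-0.0, -0.4, -1.0]
width: 0.447
gripper_force: 40.0
```

carry_out:
  commands:
    - {"delta_pos":[0,0,0.006],"turn":[0,0,0],"fingers":1}
    - {"delta_pos":[0,0,0.006],"turn":[0,0,0],"fingers":1}
    - {"delta_pos":[0,0,0],"turn":[0,0,0],"fingers":1}
    - {"delta_pos":[0,0,0],"turn":[0,0,0],"fingers":1}

```text
t: 14.08
eef_pos: [527.4, 233.9, 124.0]
tool_rot: [-0.132, 2.615, 0.035]
wrist_force: [-0.8, -0.4, -2.0]
width: 0.443
gripper_force: 40.0
```

carry_out:
  commands:
    - {"delta_pos":[0,0,0.006],"turn":[0,0,0],"fingers":1}
    - {"delta_pos":[0,0,0.006],"turn":[0,0,0],"fingers":1}
    - {"delta_pos":[0,0,0],"turn":[0,0,0],"fingers":1}
    - {"delta_pos":[0,0,0],"turn":[0,0,0],"fingers":1}

```text
t: 14.58
eef_pos: [528.1, 234.5, 123.0]
tool_rot: [-0.133, 2.614, 0.035]
wrist_force: [-15.5, -3.0, 16.6]
width: 0.445
gripper_force: 40.0
```

Contact at the expected depth, so the foot is on the floor. Release and withdraw along the axis.

carry_out:
  commands:
    - {"delta_pos":[0,0,-0.005],"turn":[0,0,0],"fingers":1}
    - {"delta_pos":[0,0,0],"turn":[0,0,0],"fingers":-1}
    - {"delta_pos":[0,0,0],"turn":[0,0,0],"fingers":-1}
    - {"delta_pos":[0,0,0],"turn":[0,0,0],"fingers":-1}
    - {"delta_pos":[0,0,0],"turn":[0,0,0],"fingers":-1}
    - {"delta_pos":[0,0,0],"turn":[0,0,0],"fingers":-1}

```text
t: 15.32
eef_pos: [528.2, 234.0, 122.7]
tool_rot: [-0.132, 2.615, 0.035]
wrist_force: [-0.1, -0.3, -1.0]
width: 0.972
gripper_force: 0.0
```

carry_out:
  commands:
    - {"delta_pos":[0,0,-0.08],"turn":[0,0,0],"fingers":-1}
    - {"delta_pos":[0,0,-0.12],"turn":[0,0,0],"fingers":-1}
    - {"delta_pos":[0,0,-0.15],"turn":[0,0,0],"fingers":-1}
    - {"delta_pos":[0,0,-0.15],"turn":[0,0,0],"fingers":-1}
    - {"delta_pos":[0,0,-0.12],"turn":[0,0,0],"fingers":-1}
    - {"delta_pos":[0,0,0],"turn":[0,0,0],"fingers":-1}

```text
t: 16.08
eef_pos: [466.8, 228.5, 231.8]
tool_rot: [-0.132, 2.612, 0.038]
wrist_force: [0.8, -0.3, -0.6]
width: 0.998
gripper_force: 0.0
```

Run:
```python
from h import *
F=np.array([568.9,239.4,50]); R=frame(5.8,30)
print(to([523.3,397.8,230],6,0))
from scipy.optimize import least_squares
for n in('scene','top','wrist'):
    grab(n); im,X=cloud(n); L=(X.reshape(-1,3)-F)@R; L[:,2]*=-1
    C=L[(np.hypot(L[:,0],L[:,1])<32)&(L[:,2]>118)&(L[:,2]<170)]; Q=C[(C[:,2]>130)&(C[:,2]<153)]
    if len(Q)>20: print(n,'cap axis',least_squares(lambda p:np.hypot(Q[:,0]-p[0],Q[:,1]-p[1])-13,[0,0],loss='soft_l1').x,'top',np.percentile(C[:,2],98),len(Q))
    J=X.reshape(-1,3); J=J[(np.hypot(J[:,0]-523,J[:,1]-398)<30)&(J[:,2]>84)&(J[:,2]<103)]
    if len(J)>20: print('  jar',least_squares(lambda p:np.hypot(J[:,0]-p[0],J[:,1]-p[1])-20.2,[523,398],loss='soft_l1').x)
```

```text
turn [ 0.005  5.268 -0.035] shift(after turn) [-0.37   0.812  0.009] shift(before turn) [-0.312  0.813  0.193] |d|mm 178.4954426817726
(array([523.3, 397.8, 230. ]), array([[-0.995, -0.105,  0.   ],
       [-0.105,  0.995,  0.   ],
       [-0.   ,  0.   , -1.   ]]))
scene cap axis [ 3.79 -2.62] top 157.3688214228973 83
  jar [523.531 397.96 ]
top cap axis [ 2.912 -1.953] top 157.56101740667765 57
  jar [523.774 398.574]
wrist cap axis [ 3.579 -2.334] top 156.27824171511924 146
  jar [523.44  398.106]
```

The bottle is seated with its cap top 157 mm above the pocket floor and about 4 mm off axis. Now the jar.

carry_out:
  commands:
    - {"delta_pos":[-0.062,0.163,0.039],"turn":[0,0,0],"fingers":-1}
    - {"delta_pos":[-0.062,0.163,0.039],"turn":[0,0,0],"fingers":-1}
    - {"delta_pos":[-0.062,0.163,0.039],"turn":[0,0,0],"fingers":-1}
    - {"delta_pos":[-0.062,0.163,0.039],"turn":[0,0,0],"fingers":-1}
    - {"delta_pos":[-0.062,0.163,0.039],"turn":[0,0,0],"fingers":-1}

```text
t: 16.85
eef_pos: [523.3, 397.9, 225.2]
tool_rot: [-0.133, 2.617, 0.032]
wrist_force: [0.1, 0.0, -0.0]
width: 1.001
gripper_force: 0.0
```

carry_out:
  commands:
    - {"delta_pos":[0,0,0],"turn":[0,0.88,-0.006],"fingers":-1}
    - {"delta_pos":[0,0,0],"turn":[0,0.88,-0.006],"fingers":-1}
    - {"delta_pos":[0,0,0],"turn":[0,0.88,-0.006],"fingers":-1}
    - {"delta_pos":[0,0,0],"turn":[0,0.88,-0.006],"fingers":-1}
    - {"delta_pos":[0,0,0],"turn":[0,0.88,-0.006],"fingers":-1}
    - {"delta_pos":[0,0,0],"turn":[0,0.87,-0.006],"fingers":-1}
    - {"delta_pos":[0,0,0],"turn":[0,0,0],"fingers":-1}
    - {"delta_pos":[0,0,0],"turn":[0,0,0],"fingers":-1}

```text
t: 17.85
eef_pos: [522.3, 397.2, 225.9]
tool_rot: [0.164, -3.134, 0.004]
wrist_force: [-0.2, 0.6, -0.3]
width: 1.003
gripper_force: 0.0
```

Run:
```python
from h import *
to([523.5,398.1,66.3],6,0)
im,X=cloud('top'); P=X[160:275,70:225].reshape(-1,3); P=P[(P[:,2]>60)&(P[:,2]<110)&(P[:,1]>425)]
print('toolbox edge y at x 490-560', P[(P[:,0]>490)&(P[:,0]<560)][:,1].min())
```

```text
turn [-0.027 -0.035 -0.002] shift(after turn) [-0.006  0.004  0.798] shift(before turn) [-0.009  0.006  0.798] |d|mm 159.61996625575352
toolbox edge y at x 490-560 471.71458002409923
```

carry_out:
  commands:
    - {"delta_pos":[-0.006,0.004,0.16],"turn":[-0.027,-0.035,0],"fingers":-0.6}
    - {"delta_pos":[0,0,0.16],"turn":[0,0,0],"fingers":-0.6}
    - {"delta_pos":[0,0,0.16],"turn":[0,0,0],"fingers":-0.6}
    - {"delta_pos":[0,0,0.16],"turn":[0,0,0],"fingers":-0.6}
    - {"delta_pos":[0,0,0.1],"turn":[0,0,0],"fingers":-0.6}
    - {"delta_pos":[0,0,0.058],"turn":[0,0,0],"fingers":-0.6}
    - {"delta_pos":[0,0,0],"turn":[0,0,0],"fingers":-0.6}
    - {"delta_pos":[0,0,0],"turn":[0,0,0],"fingers":-0.6}

```text
t: 18.85
eef_pos: [524.5, 399.0, 68.8]
tool_rot: [-0.164, 3.135, 0.004]
wrist_force: [-0.1, 0.2, -0.3]
width: 0.799
gripper_force: 0.0
```

carry_out:
  commands:
    - {"delta_pos":[0,0,0],"turn":[0,0,0],"fingers":1}
    - {"delta_pos":[0,0,0],"turn":[0,0,0],"fingers":1}
    - {"delta_pos":[0,0,0],"turn":[0,0,0],"fingers":1}
    - {"delta_pos":[0,0,0],"turn":[0,0,0],"fingers":1}
    - {"delta_pos":[0,0,0],"turn":[0,0,0],"fingers":1}
    - {"delta_pos":[0,0,0],"turn":[0,0,0],"fingers":1}
    - {"delta_pos":[0,0,0],"turn":[0,0,0],"fingers":1}
  newtons: 25

```text
t: 19.73
eef_pos: [524.0, 398.4, 67.8]
tool_rot: [-0.164, 3.137, 0.002]
wrist_force: [-0.2, -0.2, 3.0]
width: 0.456
gripper_force: 25.0
```

Run:
```python
from h import *
F=np.array([606.9,99.4,47]); R=frame(9.8,30)
pre=F-R[:,2]*(67.8+56+45); print(pre)
p,R0=to([524,398.4,300],6,0)
p,R0=to([pre[0],pre[1],300],6,0,p,R0)
p,R0=to(pre,9.8,30,p,R0)
```

```text
[523.732  85.034 193.185]
turn [ 0.013  0.005 -0.003] shift(after turn) [-0.    -0.    -1.161] shift(before turn) [-0.001  0.001 -1.161] |d|mm 232.17985181678966
turn [0. 0. 0.] shift(after turn) [ 0.165 -1.558  0.   ] shift(before turn) [ 0.165 -1.558  0.   ] |d|mm 313.3657966956859
turn [-0.174 -5.234 -0.648] shift(after turn) [0.267 0.    0.463] shift(before turn) [0.    0.    0.534] |d|mm 106.81491184118673
```

carry_out:
  commands:
    - {"delta_pos":[0,0,-0.06],"turn":[0,0,0],"fingers":1}
    - {"delta_pos":[0,0,-0.12],"turn":[0,0,0],"fingers":1}
    - {"delta_pos":[0,0,-0.15],"turn":[0,0,0],"fingers":1}
    - {"delta_pos":[0,0,-0.18],"turn":[0,0,0],"fingers":1}
    - {"delta_pos":[0,0,-0.18],"turn":[0,0,0],"fingers":1}
    - {"delta_pos":[0,0,-0.18],"turn":[0,0,0],"fingers":1}
    - {"delta_pos":[0,0,-0.18],"turn":[0,0,0],"fingers":1}
    - {"delta_pos":[0,0,-0.11],"turn":[0,0,0],"fingers":1}
    - {"delta_pos":[0,0,0],"turn":[0,0,0],"fingers":1}

```text
t: 20.85
eef_pos: [524.3, 398.8, 301.9]
tool_rot: [-0.164, 3.134, 0.006]
wrist_force: [0.2, 0.5, -1.4]
width: 0.455
gripper_force: 25.0
```

carry_out:
  commands:
    - {"delta_pos":[0.01,-0.1,0],"turn":[0,0,0],"fingers":1}
    - {"delta_pos":[0.021,-0.2,0],"turn":[0,0,0],"fingers":1}
    - {"delta_pos":[0.021,-0.2,0],"turn":[0,0,0],"fingers":1}
    - {"delta_pos":[0.021,-0.2,0],"turn":[0,0,0],"fingers":1}
    - {"delta_pos":[0.021,-0.2,0],"turn":[0,0,0],"fingers":1}
    - {"delta_pos":[0.021,-0.2,0],"turn":[0,0,0],"fingers":1}
    - {"delta_pos":[0.021,-0.2,0],"turn":[0,0,0],"fingers":1}
    - {"delta_pos":[0.021,-0.158,0],"turn":[0,0,0],"fingers":1}
    - {"delta_pos":[0.008,-0.1,0],"turn":[0,0,0],"fingers":1}
    - {"delta_pos":[0,0,0],"turn":[0,0,0],"fingers":1}

```text
t: 22.1
eef_pos: [522.4, 81.5, 298.1]
tool_rot: [0.157, -3.136, 0.0]
wrist_force: [-0.1, 0.5, -1.0]
width: 0.453
gripper_force: 25.0
```

carry_out:
  commands:
    - {"delta_pos":[0,0,0],"turn":[0,-0.5,-0.07],"fingers":1}
    - {"delta_pos":[0,0,0],"turn":[-0.02,-0.6,-0.07],"fingers":1}
    - {"delta_pos":[0,0,0],"turn":[-0.02,-0.6,-0.07],"fingers":1}
    - {"delta_pos":[0,0,0],"turn":[-0.02,-0.6,-0.07],"fingers":1}
    - {"delta_pos":[0,0,0],"turn":[-0.02,-0.6,-0.07],"fingers":1}
    - {"delta_pos":[0,0,0],"turn":[-0.02,-0.6,-0.07],"fingers":1}
    - {"delta_pos":[0,0,0],"turn":[-0.02,-0.6,-0.07],"fingers":1}
    - {"delta_pos":[0,0,0],"turn":[-0.02,-0.6,-0.07],"fingers":1}
    - {"delta_pos":[0,0,0],"turn":[-0.02,-0.53,-0.07],"fingers":1}
    - {"delta_pos":[0,0,0],"turn":[0,0,0],"fingers":1}

```text
t: 23.35
eef_pos: [521.6, 85.0, 297.8]
tool_rot: [-0.223, 2.613, 0.059]
wrist_force: [-0.1, 0.3, -0.7]
width: 0.454
gripper_force: 25.0
```

carry_out:
  commands:
    - {"delta_pos":[0.054,0,0.093],"turn":[0,0,0],"fingers":1}
    - {"delta_pos":[0.054,0,0.093],"turn":[0,0,0],"fingers":1}
    - {"delta_pos":[0.054,0,0.093],"turn":[0,0,0],"fingers":1}
    - {"delta_pos":[0.054,0,0.093],"turn":[0,0,0],"fingers":1}
    - {"delta_pos":[0.051,0,0.09],"turn":[0,0,0],"fingers":1}
    - {"delta_pos":[0,0,0],"turn":[0,0,0],"fingers":1}
    - {"delta_pos":[0,0,0],"turn":[0,0,0],"fingers":1}

```text
t: 24.22
eef_pos: [524.0, 85.2, 193.3]
tool_rot: [-0.221, 2.61, 0.06]
wrist_force: [-0.1, 0.5, -0.7]
width: 0.457
gripper_force: 25.0
```

Run:
```python
from h import *
from scipy.optimize import least_squares
F=np.array([606.9,99.4,47]); R=frame(9.8,30)
s=ctrl.state(); tcp=s['eef_pos']; Rt=Ro.from_rotvec(s['tool_rot']).as_matrix()
to(F-R[:,2]*67.8,9.8,30)
for n in('top','scene','wrist'):
    im,d,p=grab(n); im,X=cloud(n); L=(X.reshape(-1,3)-tcp)@Rt
    Q=L[(np.hypot(L[:,0],L[:,1])<28)&(L[:,2]>4)&(L[:,2]<75)]; print(n,len(Q),'foot',np.percentile(Q[:,2],[95,99]) if len(Q) else '')
    for z0,z1 in((4,30),(30,62)):
        q=Q[(Q[:,2]>z0)&(Q[:,2]<z1)]
        if len(q)>20: f=least_squares(lambda p:np.hypot(q[:,0]-p[0],q[:,1]-p[1])-20.5,[0,0],loss='soft_l1'); print('  ',z0,z1,f.x,len(q),np.median(abs(f.fun)))
im=np.load('scene.npz')['im']; cv2.imwrite('pics/p2.png',cv2.resize(im[120:260,220:420],(800,560),interpolation=cv2.INTER_CUBIC)[:,:,::-1])
```

```text
turn [-0.005  0.002 -0.018] shift(after turn) [ 0.001 -0.001  0.505] shift(before turn) [ 0.002 -0.     0.505] |d|mm 100.9327815607677
top 247 foot [61.493 64.487]
   4 30 [-0.137  0.033] 117 0.45585847664913715
   30 62 [0.232 0.038] 120 0.5113853898788943
scene 317 foot [61.335 65.316]
   4 30 [1.451 0.153] 146 0.6770396204603308
   30 62 [ 1.206 -0.002] 159 0.7468164380028419
wrist 702 foot [56.41  64.587]
   4 30 [0.585 0.363] 403 0.2932453219784854
   30 62 [0.692 0.494] 279 0.2815421513417391
```

View pics/p2.png

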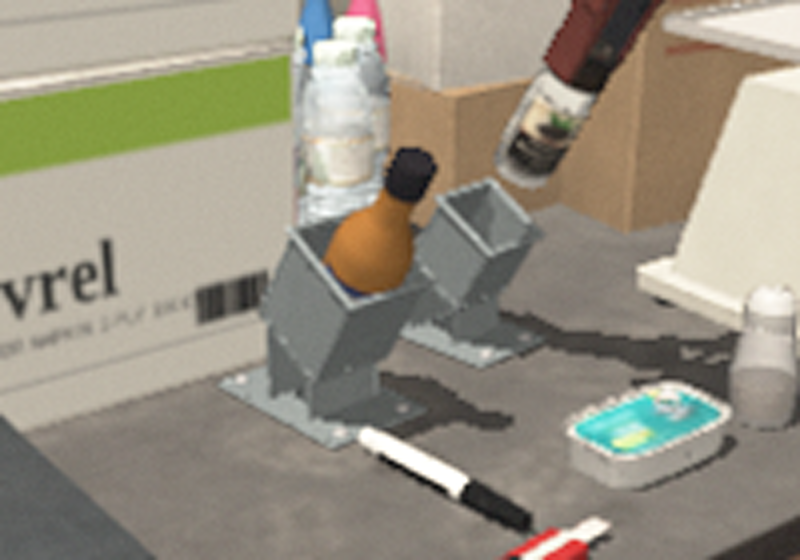

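The bottle is seated in the wide pocket, crop (380,250). The jar is held in line with the narrow mouth (490,215) and 45 mm above it. Insert.

carry_out:
  commands:
    - {"delta_pos":[-0.002,0,0.06],"turn":[0,0,0],"fingers":1}
    - {"delta_pos":[0,0,0.06],"turn":[0,0,0],"fingers":1}
    - {"delta_pos":[0,0,0.04],"turn":[0,0,0],"fingers":1}
    - {"delta_pos":[0,0,0.02],"turn":[0,0,0],"fingers":1}
    - {"delta_pos":[0,0,0],"turn":[0,0,0],"fingers":1}
    - {"delta_pos":[0,0,0],"turn":[0,0,0],"fingers":1}

```text
t: 25.12
eef_pos: [541.6, 87.9, 162.1]
tool_rot: [-0.221, 2.609, 0.06]
wrist_force: [0.2, 0.1, -1.3]
width: 0.456
gripper_force: 25.0
```

Run:
```python
from h import *
F=np.array([606.9,99.4,47]); R=frame(9.8,30)
to(F-R[:,2]*67.8-R[:,0]*.6,9.8,30)
```

```text
turn [-0.007  0.005 -0.019] shift(after turn) [-0.002  0.001  0.325] shift(before turn) [-0.002  0.001  0.325] |d|mm 64.99010386355621
```

carry_out:
  commands:
    - {"delta_pos":[-0.002,0.001,0.04],"turn":[0,0,0],"fingers":1}
    - {"delta_pos":[0,0,0.04],"turn":[0,0,0],"fingers":1}
    - {"delta_pos":[0,0,0.04],"turn":[0,0,0],"fingers":1}
    - {"delta_pos":[0,0,0],"turn":[0,0,0],"fingers":1}

```text
t: 25.62
eef_pos: [553.6, 90.2, 140.9]
tool_rot: [-0.221, 2.61, 0.06]
wrist_force: [0.3, 0.3, -1.4]
width: 0.455
gripper_force: 25.0
```

carry_out:
  commands:
    - {"delta_pos":[0,0,0.04],"turn":[0,0,0],"fingers":1}
    - {"delta_pos":[0,0,0.04],"turn":[0,0,0],"fingers":1}
    - {"delta_pos":[0,0,0.04],"turn":[0,0,0],"fingers":1}
    - {"delta_pos":[0,0,0.03],"turn":[0,0,0],"fingers":1}
    - {"delta_pos":[0,0,0],"turn":[0,0,0],"fingers":1}
    - {"delta_pos":[0,0,0],"turn":[0,0,0],"fingers":1}

```text
t: 26.38
eef_pos: [568.5, 92.6, 115.5]
tool_rot: [-0.221, 2.609, 0.06]
wrist_force: [-0.1, -0.5, -1.2]
width: 0.455
gripper_force: 25.0
```

Run:
```python
from h import *
F=np.array([606.9,99.4,47]); R=frame(9.8,30)
to(F-R[:,2]*67.8-R[:,0]*.6,9.8,30)
```

```text
turn [-0.009  0.004 -0.021] shift(after turn) [-0.001  0.001  0.055] shift(before turn) [-0.001  0.001  0.055] |d|mm 11.044230702310621
```

carry_out:
  commands:
    - {"delta_pos":[0,0,0.015],"turn":[0,0,0],"fingers":1}
    - {"delta_pos":[0,0,0.015],"turn":[0,0,0],"fingers":1}
    - {"delta_pos":[0,0,0.015],"turn":[0,0,0],"fingers":1}
    - {"delta_pos":[0,0,0],"turn":[0,0,0],"fingers":1}
    - {"delta_pos":[0,0,0],"turn":[0,0,0],"fingers":1}

```text
t: 27.0
eef_pos: [572.8, 93.5, 107.3]
tool_rot: [-0.221, 2.61, 0.06]
wrist_force: [-0.5, -0.4, -0.7]
width: 0.459
gripper_force: 25.0
```

carry_out:
  commands:
    - {"delta_pos":[0,0,0.006],"turn":[0,0,0],"fingers":1}
    - {"delta_pos":[0,0,0.006],"turn":[0,0,0],"fingers":1}
    - {"delta_pos":[0,0,0],"turn":[0,0,0],"fingers":1}
    - {"delta_pos":[0,0,0],"turn":[0,0,0],"fingers":1}

```text
t: 27.5
eef_pos: [574.0, 93.6, 105.1]
tool_rot: [-0.221, 2.61, 0.06]
wrist_force: [-1.2, 0.6, -2.3]
width: 0.453
gripper_force: 25.0
```

carry_out:
  commands:
    - {"delta_pos":[0,0,0.006],"turn":[0,0,0],"fingers":1}
    - {"delta_pos":[0,0,0],"turn":[0,0,0],"fingers":1}
    - {"delta_pos":[0,0,0],"turn":[0,0,0],"fingers":1}

```text
t: 27.88
eef_pos: [574.2, 93.9, 104.9]
tool_rot: [-0.222, 2.609, 0.059]
wrist_force: [-11.8, -2.4, 14.6]
width: 0.453
gripper_force: 25.0
```

Floor contact. Release and withdraw along the axis.

carry_out:
  commands:
    - {"delta_pos":[0,0,-0.003],"turn":[0,0,0],"fingers":1}
    - {"delta_pos":[0,0,0],"turn":[0,0,0],"fingers":-1}
    - {"delta_pos":[0,0,0],"turn":[0,0,0],"fingers":-1}
    - {"delta_pos":[0,0,0],"turn":[0,0,0],"fingers":-1}
    - {"delta_pos":[0,0,0],"turn":[0,0,0],"fingers":-1}
    - {"delta_pos":[0,0,0],"turn":[0,0,0],"fingers":-1}

```text
t: 28.62
eef_pos: [574.4, 93.7, 104.6]
tool_rot: [-0.221, 2.61, 0.06]
wrist_force: [-0.7, -0.1, -0.3]
width: 0.98
gripper_force: 0.0
```

carry_out:
  commands:
    - {"delta_pos":[0,0,-0.08],"turn":[0,0,0],"fingers":-1}
    - {"delta_pos":[0,0,-0.12],"turn":[0,0,0],"fingers":-1}
    - {"delta_pos":[0,0,-0.15],"turn":[0,0,0],"fingers":-1}
    - {"delta_pos":[0,0,-0.15],"turn":[0,0,0],"fingers":-1}
    - {"delta_pos":[0,0,-0.12],"turn":[0,0,0],"fingers":-1}
    - {"delta_pos":[0,0,0],"turn":[0,0,0],"fingers":-1}
    - {"delta_pos":[0,0,0],"turn":[0,0,0],"fingers":-1}

```text
t: 29.5
eef_pos: [513.3, 82.8, 211.5]
tool_rot: [-0.22, 2.61, 0.059]
wrist_force: [0.3, -0.4, -0.3]
width: 1.003
gripper_force: 0.0
```

Run:
```python
from h import *
from scipy.optimize import least_squares
for n in('scene','top','wrist'): grab(n)
for nm,F,psi,r,h in(('bottle',[568.9,239.4,50],5.8,13,156),('jar',[606.9,99.4,47],9.8,20.2,105)):
  R=frame(psi,30)
  for n in('scene','top','wrist'):
    im,X=cloud(n); L=(X.reshape(-1,3)-F)@R; L[:,2]*=-1
    C=L[(np.hypot(L[:,0],L[:,1])<r+14)&(L[:,2]>h-25)&(L[:,2]<h+15)]; Q=C[C[:,2]<h-3]
    if len(Q)>20: print(nm,n,least_squares(lambda p:np.hypot(Q[:,0]-p[0],Q[:,1]-p[1])-r,[0,0],loss='soft_l1').x,'top',np.percentile(C[:,2],98))
im=np.load('top.npz')['im']; cv2.imwrite('pics/end.png',im[:,:,::-1])
```

```text
bottle scene [ 3.714 -2.389] top 157.29143502766982
bottle top [ 2.859 -2.005] top 157.97166327657337
bottle wrist [ 3.494 -2.477] top 156.06048463254433
jar scene [5.578 0.212] top 107.985446727677
jar top [4.24  1.086] top 108.30724100370834
jar wrist [5.281 0.275] top 106.98107662063379
```

View pics/end.png

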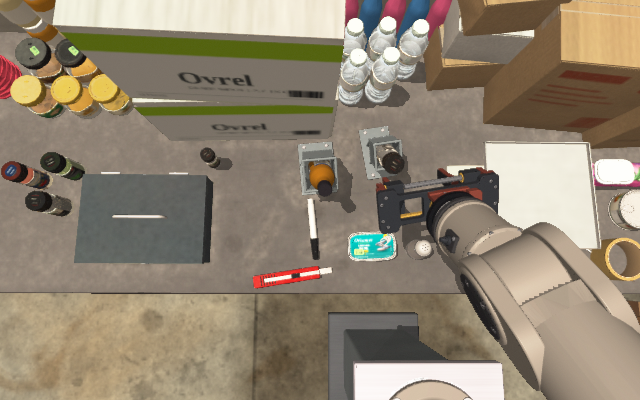

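Bottle at (320,178) and jar at (388,158) are both seated in their pockets. The bystanders haven't moved, and the gripper is clear.

```bash
python3 -c "
from station import ctrl
print(ctrl.job_done())"
```

```text
the job is handed in; nothing more can be done
None
```

The sauce bottle is in the wide pocket and the larger spice jar in the narrow one, both foot down on the pocket floor and within about 6 mm of the pocket axis at the cap; the bystanders look unmoved, and I handed the job in at about 30 s, though no verdict came back.

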